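# Put an injector holder away under the push-latched lid

### The arm

A 6-joint arm with a two-finger parallel gripper is mounted at the origin on a cart in front of the work surface, level with it; the furniture and walls round the work are solid. World frame = base frame: x ahead of the robot, y to its left, z up, the work surface at z = 0. Lengths are in m, angles in rad, forces in N, time in s.
With the tool pointing down it reaches from about 0.325 to 0.85 m from the base axis. Payload 4.4 kg.
Tool frame: the origin (TCP) lies between the finger pads; the fingertips stand bot.tips_ahead ahead of it and the grasp point (between the pads) lies 8 mm behind it (bot.tips_ahead is the distance from the TCP to the fingertips, in m); z points along the fingers, y is the line along which they close (so a half turn about z gives the same grasp; the last joint's range is limited). The gripper opens to 94 mm and grips with 3 to 60 N. Pads are 16 mm wide; open, the fingers measure 119 mm over their backs; the gripper's body (75 mm by 177 mm) begins 78 mm behind the grasp point.
Start: joints at [1.071, 0.207, 1.542, -0, 1.393, -0.15], TCP at [0.197, 0.54, 0.196] pointing down, gripper open.
Joint ranges: [-2.73, 2.73], [-0.86, 2.22], [0.23, 2.46], [-1.11, 4.25], [0.08, 2.63], [-2.82, 2.82]. Speed limits (rad/s): [2.79, 2.79, 3.14, 3.14, 3.14, 3.14].

### API

Orientations are given as a unit quaternion [x, y, z, w].
In Python, from station import readout, camera, order, bot gives the robot as it stands. The module is installed in compiled form; this text tells all that it offers.
- The arm moves only by the tool step_arm, never from a script. Its argument "plan" is a list of rows, each a list of 4 numbers: the shift along the tool's x, y, z in m, then the turn about the tool's z in degrees. A call has 1 to 12 rows; each row shifts and turns the commanded pose from where the row before left it, along the tool's axes as they then stand; what a row does not reach is not made up. A row lasts 1/12 s, in which the tool goes at most 41.7 mm and 7.16 degrees, less where a joint would pass 70% of its speed; a pose out of reach is approached as far as the arm can. A call with a gripper value outside its range is refused whole. "grip" is the closure, from -1 (fully open) to 1 (shut), set as the call begins (left out, the last holds). The fingers move at their own pace and stop on an object; "grip_force" is the grip in N (left out, the last holds). Time passes only in rows, so rows that do not move let the fingers close. It gives the time, the measured TCP pose, the force, the opening and the grip force at its end, in the units of the state.
- readout.get_state(): the state, without advancing time (a new reading comes with each control period).
- camera(name): name is "side" or "top"; returns a dict with "frame" (480x640x3 uint8, red, green, blue), "fx", "fy", "cx", "cy" (pixels), "extrinsics" (4x4, takes a point from world to camera coordinates). Camera axes: x right, y down, z forward; pixel columns grow to the right and rows downward; lengths in m; the calibration is good to about 2 mm. A picture is of the moment at which its call begins. There is no depth.
- order.sign_off(): hands the job in; it is judged then, once.
The state is a dict: "clock": time; "q": joint angles; "qd": joint speeds; "joint_efforts": joint torques, N m; "position": TCP position; "eef_rot": TCP orientation; "force": force on the tool from outside, world axes, zero at the start; "torque": the same for the moment, N m; "finger_gap": opening from 0.0 (shut) to 1.0 (fully open); "finger_force": force on a finger pad.
Only numpy, scipy, OpenCV 4.12 (cv2) and the standard library are available. Lean on these libraries where they do the work, as an engineer would, in place of code of your own. Each camera call takes 0.05 s, during which the arm holds its last target. There are 200 camera calls.

### The job

Put the gold injector holder that lies near you, left of the grey clean box, away in that box: press the black pad at the front of the blue lid once so that its push latch lets go and the lid springs up, and lay the holder lengthways, right down, in the empty cradle beside the one already stored. Then press the lid down again until the latch catches and it stays shut. Leave the stored holder, the short gold sleeve and the standing black sleeves where they are.

Things in the scene. Friction and masses are not known exactly. Their poses are not given: they have to be found in the camera images.
- clean_box: Grey box screwed to the bench: 176 deep (x), 150 wide (y), walls 40 high, 5 thick, under a blue lid 182 x 160 (top at 56). Origin: centre of its underside; x to the back (hinge), y left. Cradles run along x at y = +32 (full) and -32 (empty): notches in cross ribs at x = -42 and +42, 12 thick, tops at 24. Between ribs the floor is at 6: room for fingers.
- lid (a joint): Lid angle (rad). 0: shut, latched. Each full press on the pad (at least 5 mm down, hard stop at 7 mm = -0.046; about 3 N) and letting go changes the latch; under 2 mm does nothing. Released, a spring lifts the lid to its stop, 1.16 (66 degrees), in about 1 s. To latch, push it down along its arc (1 to 4 N, at most 0.8 rad/s) to the same hard stop, then let go: it settles at 0.
- lid_hinge (a point): On the lid's hinge axis (along the box's y), at x = +84, z = +50 of the box. The open lid slants up from here towards the robot and hangs over the box: an upright gripper strikes it, so reach in under it with the tool leaning back 22 to 40 degrees towards the robot, along its own axis.
- press_pad (a point): Middle of the top of the black ribbed pad (18 x 46) on the lid's front edge, over the latch; moves with the lid. 160 from the hinge and 9.5 above it when shut, 59.5 above the bench. Axes: x to the hinge, z out of the lid's outer face. The lid's free edge is 16.5 further out. A latch housing fills the box's middle, y = -15 to 15, behind the front wall.
- empty_cradle (a point): Middle of the floor of the empty cradle (y = -32 of the box, 13 above the bench); axes as the box, cradle along x. Notches 26 wide at their floor, flared to 32 at the top. The holder's middle belongs 10.5 above this point.
- full_cradle (a point): The same point of the full cradle (y = +32).
- holder: The loose gold and steel injector holder to put away, lying on the bench left of the box: 122 long (its y), 21 wide and high, 0.11 kg, with an eight-sided waist in the middle where it is gripped. Origin: centre of its underside. Either end may face the front.
- holder_mid (a point): Middle of that holder (10.5 above its origin); axes as the holder, y along its length.
- stored_holder: Like holder, already lying in the full cradle under the lid. Origin: centre of its underside.
- gold_sleeve: Shorter gold sleeve with a steel shank lying loose beside the holder: 80 long (y), 22 wide and high. Not to be moved. Origin: centre of its underside.
- black_sleeve: Black sleeve standing on end, behind and left of the box (the nearer of two): 21 across, 76 high. Not to be moved. Origin: centre of its underside.

How it is judged:
By the outcome, as a careful person would: the job done as asked, in the order asked, and still so for the second after the job is handed in, with the robot touching nothing.
It also fails if it takes over 67 s, if anything falls off the work surface, if the arm or the gripper's body presses on something with over 40 N, if the wrist force passes 120 N, or if a joint passes its speed limit or range.

## Working session

There is one attempt and no reset: what is moved stays moved. The work goes in short steps, Python scripts to look and compute and a tool call to move; the robot and the scene stay as the last step left them, time stands still between calls to the robot, and variables do not carry over. Pictures are saved under pics/ and viewed, at most 10 in all, crops included, and the job is handed in when it is done.

Besides the shell and the picture viewer there is one more tool, called after "Call:" in YAML: its name, and indented under it one key for each argument. step_arm: Moves the arm, as the interface text tells. Its arguments: {"type":"object","properties":{"plan":{"type":"array","items":{"type":"array","items":{"type":"number"}}},"grip":{"type":"number"},"grip_force":{"type":"number"}},"required":["plan"]}

```bash
mkdir -p pics; ls; python3 - <<'E'
from station import readout, camera, order, bot
import cv2,numpy as np
print(bot.tips_ahead); s=readout.get_state(); print(s)
for n in ("top","side"):
    c=camera(n); cv2.imwrite(f"pics/{n}0.png",c["frame"][:,:,::-1]); print(n,c["fx"],c["fy"],c["cx"],c["cy"],np.round(c["extrinsics"],4).tolist())
E
```

```text
pics
0.011
{'clock': 0.0, 'q': array([ 1.07048657e+00,  2.07428016e-01,  1.54293636e+00, -3.64612595e-05,
        1.39347315e+00, -1.50515348e-01]), 'qd': array([ 7.05704014e-04, -3.94173735e-04,  9.34179910e-05,  2.90431842e-04,
       -7.54532229e-04, -2.52278837e-03]), 'joint_efforts': array([ 1.38045102e-04, -3.70881808e+01, -2.81417155e+01,  6.99012447e-02,
        3.61695571e-02, -1.70209687e-04]), 'position': array([0.1966894 , 0.539443  , 0.19529462]), 'eef_rot': array([ 1.74003614e-01,  9.84744374e-01, -1.06926726e-03, -3.41843620e-04]), 'force': array([-0.01240397, -0.1673077 , -1.57816998]), 'torque': array([-0.03829336,  0.01474309, -0.07623196]), 'finger_force': 0.0, 'finger_gap': 0.9998805095517986}
top 534.2360772004307 534.2360772004307 321.6690783151947 238.6553801053347 [[0.0098, -0.9999, -0.0114, 0.0928], [-0.9967, -0.0088, -0.0806, 0.6439], [0.0805, 0.0121, -0.9967, 0.8668], [0.0, 0.0, 0.0, 1.0]]
side 524.6768874064128 524.6768874064128 322.49159274877456 229.22554786873425 [[0.9402, -0.3402, -0.0148, -0.5879], [-0.1733, -0.4409, -0.8807, 0.2167], [0.2931, 0.8306, -0.4735, 0.6286], [0.0, 0.0, 0.0, 1.0]]
```

View pics/top0.png

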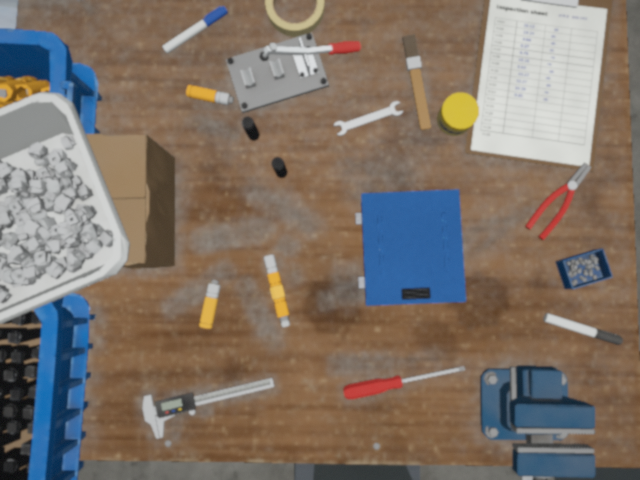

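View pics/side0.png

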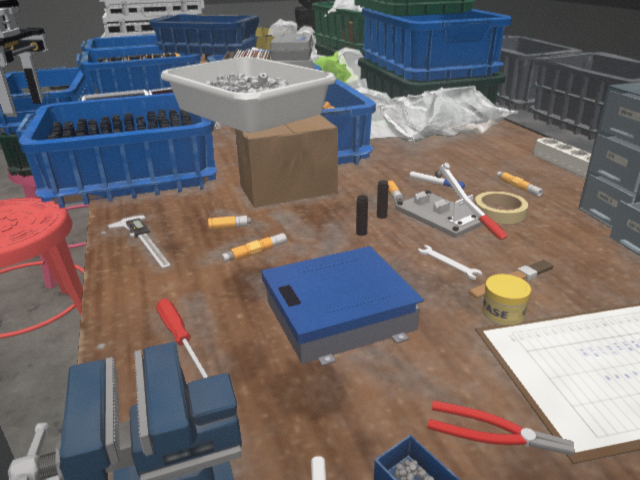

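The top view shows the shut blue lid around (413,247), its pad at (416,294), the holder at (277,290) and the gold sleeve at (209,305). The side view confirms the layout, with the black sleeves at (362,215) and (382,199).

```bash
cat > h.py <<'E'
from station import readout, camera, order, bot
import cv2,numpy as np
from scipy.spatial.transform import Rotation as R
np.set_printoptions(precision=4,suppress=True)
def cast(c,uv,z):
    E=c["extrinsics"];uv=np.atleast_2d(uv).astype(float)
    d=np.c_[(uv[:,0]-c["cx"])/c["fx"],(uv[:,1]-c["cy"])/c["fy"],np.ones(len(uv))]@E[:3,:3]
    o=-E[:3,:3].T@E[:3,3]
    return o+d*((z-o[2])/d[:,2])[:,None]
def proj(c,p):
    q=np.atleast_2d(p)@c["extrinsics"][:3,:3].T+c["extrinsics"][:3,3]
    return np.c_[c["fx"]*q[:,0]/q[:,2]+c["cx"],c["fy"]*q[:,1]/q[:,2]+c["cy"]]
def mask(c,lo,hi,box):
    h=cv2.cvtColor(c["frame"],cv2.COLOR_RGB2HSV);m=cv2.inRange(h,lo,hi);k=np.zeros_like(m)
    x0,y0,x1,y1=box;k[y0:y1,x0:x1]=m[y0:y1,x0:x1];return k
def big(m): return max(cv2.findContours(m,cv2.RETR_EXTERNAL,cv2.CHAIN_APPROX_NONE)[0],key=cv2.contourArea)
def tool():
    s=readout.get_state();r=R.from_quat(s["eef_rot"]);return s,r
E
python3 - <<'E'
from h import *
c=camera("top")
b=big(mask(c,(100,120,60),(125,255,255),(340,170,490,320)))
r=cv2.minAreaRect(b);bp=cv2.boxPoints(r);print("lid px",r);P=cast(c,bp,.056);print(P,P.mean(0),np.linalg.norm(np.diff(P,axis=0),axis=1))
k=big(mask(c,(0,0,0),(180,255,60),(395,282,440,305)));r=cv2.minAreaRect(k);print("pad",r,cast(c,[r[0]],.0595))
for n,bx in(("holder",(255,245,300,335)),("sleeve",(190,270,230,335))):
    h=cv2.cvtColor(c["frame"],cv2.COLOR_RGB2HSV);x0,y0,x1,y1=bx
    m=mask(c,(12,150,120),(35,255,255),bx)|mask(c,(0,0,150),(180,70,255),bx)
    m=cv2.morphologyEx(m,cv2.MORPH_CLOSE,np.ones((5,5)))
    r=cv2.minAreaRect(big(m));bp=cv2.boxPoints(r);P=cast(c,bp,.0105);print(n,r,P,P.mean(0))
    cv2.imwrite(f"pics/{n}.png",np.hstack([cv2.resize(a,None,fx=5,fy=5) for a in(c["frame"][y0:y1,x0:x1,::-1],cv2.merge([m]*3)[y0:y1,x0:x1])]))
E
```

```text
lid px ((413.1263427734375, 247.11648559570312), (111.71903228759766, 99.62085723876953), 87.67847442626953)
[[ 0.7151  0.035   0.056 ]
 [ 0.723  -0.1265  0.056 ]
 [ 0.5429 -0.1317  0.056 ]
 [ 0.5349  0.0271  0.056 ]] [ 0.629  -0.0491  0.056 ] [0.1617 0.1802 0.159 ]
pad ((415.5, 293.0), (8.0, 25.0), 90.0) [[ 0.5547 -0.0521  0.0595]]
holder ((271.47308349609375, 270.2345886230469), (33.15278625488281, 12.366517066955566), 74.74488067626953) [[0.614  0.2016 0.0105]
 [0.6197 0.1814 0.0105]
 [0.5657 0.1656 0.0105]
 [0.56   0.1858 0.0105]] [0.5899 0.1836 0.0105]
sleeve ((209.91619873046875, 304.844482421875), (14.102311134338379, 48.26824188232422), 13.671306610107422) [[0.4938 0.3069 0.0105]
 [0.5727 0.2897 0.0105]
 [0.5673 0.2663 0.0105]
 [0.4885 0.2836 0.0105]] [0.5305 0.2866 0.0105]
```

View pics/holder.png

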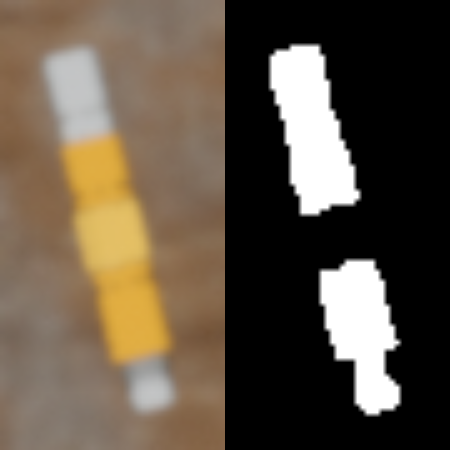

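The crop shows the whole holder: ends near (269,254) and (286,327), waist near (277.6,292). The mask missed the pale waist. I'll refine the holder and the lid yaw, and start by squaring the tool to the box.

```bash
python3 - <<'E'
from h import *
c=camera("top")
bx=(262,248,296,334);h=cv2.cvtColor(c["frame"],cv2.COLOR_RGB2HSV)
m=mask(c,(15,90,120),(35,255,255),bx)|mask(c,(0,0,140),(180,45,255),bx)
m=cv2.morphologyEx(m,cv2.MORPH_CLOSE,np.ones((5,5)));r=cv2.minAreaRect(big(m));P=cast(c,cv2.boxPoints(r),.0105)
print("holder",r,P.mean(0));print(P)
# principal axis and pale waist
V=cast(c,np.argwhere(m)[:,::-1],.0105)[:,:2];w,v=np.linalg.eigh(np.cov(V.T));a=v[:,1]*np.sign(v[0,1]);print("axis yaw",np.degrees(np.arctan2(a[1],a[0])),V.mean(0))
print("waist px->",cast(c,[[277.6,292.2]],.0155))
b=big(mask(c,(100,120,60),(125,255,255),(340,170,490,320)))[:,0,:].astype(np.float32)
L=[]
for nm,s in(("left",(b[:,0]<375)&(b[:,1]>210)&(b[:,1]<285)),("right",(b[:,0]>450)&(b[:,1]>205)&(b[:,1]<285)),("front",(b[:,1]>290)&(b[:,0]>375)&(b[:,0]<455)),("back",(b[:,1]<205)&(b[:,0]>375)&(b[:,0]<450))):
    P=cast(c,b[s],.056)[:,:2].astype(np.float32);vx,vy,x0,y0=cv2.fitLine(P,cv2.DIST_HUBER,0,.01,.01).ravel();print(nm,np.degrees(np.arctan2(vy,vx)),x0,y0)
E
```

```text
holder ((278.7807922363281, 292.6890869140625), (86.14787292480469, 28.917827606201172), 60.524105072021484) [0.5524 0.1707 0.0105]
[[0.6028 0.2288 0.0105]
 [0.6274 0.1864 0.0105]
 [0.5018 0.1129 0.0105]
 [0.4776 0.1549 0.0105]]
axis yaw 19.148547737757102 [0.5518 0.1715]
waist px-> [[0.5529 0.1721 0.0155]]
left 2.7814968 0.6269944 0.030144978
right 3.1598506 0.63669246 -0.12598492
front -87.26003 0.5400591 -0.051762905
back -87.219765 0.71834826 -0.04847186
```

Call:
step_arm:
  plan:
    - [0,0,-0.02,-5.6]
    - [0,0,-0.02,-5.6]
    - [0,0,-0.02,-5.6]
    - [0,0,-0.02,-5.6]
  grip: 1

```text
clock: 0.53
position: [0.1969, 0.5398, 0.2768]
eef_rot: [-0.023, 1.0, -0.0, -0.0]
force: [0.2, 1.2, -0.2]
finger_gap: 0.751
finger_force: 0.0
```

Call:
step_arm:
  plan:
    - [-0.012,-0.0385,0,0]
    - [-0.012,-0.0385,0,0]
    - [-0.012,-0.0385,0,0]
    - [-0.012,-0.0385,0,0]
    - [-0.012,-0.0385,0,0]
    - [-0.015,-0.038,0,0]
    - [-0.015,-0.038,0,0]
    - [-0.015,-0.038,0,0]
    - [-0.018,-0.037,0,0]
    - [-0.018,-0.037,0,0]
    - [-0.018,-0.037,0,0]
    - [-0.018,-0.037,0,0]

```text
clock: 1.53
position: [0.393, 0.0914, 0.2766]
eef_rot: [-0.02, 1.0, 0.0, 0.0]
force: [0.9, 0.7, -0.6]
finger_gap: 0.002
finger_force: 0.0
```

Call:
step_arm:
  plan:
    - [-0.03,-0.025,0,0]
    - [-0.03,-0.025,0,0]
    - [-0.04,0,0,0]
    - [-0.04,0,0,0]
    - [-0.04,0,0,0]
    - [-0.04,0,0,0]
    - [-0.04,0,0,0]
    - [-0.04,0,0,0]
    - [-0.04,0,0,0]
    - [-0.04,0,0,0]
    - [-0.04,0,0,0]
    - [-0.04,0,0,0]

```text
clock: 2.53
position: [0.8497, 0.0621, 0.2755]
eef_rot: [-0.021, 1.0, 0.0, -0.0]
force: [1.3, -0.2, 0.2]
finger_gap: 0.007
finger_force: 0.0
```

Call:
step_arm:
  plan:
    - [-0.04,0,0,0]
    - [-0.04,0,0,0]
    - [-0.04,0,0,0]
    - [-0.04,0,0,0]

```text
clock: 2.87
position: [0.9171, 0.0624, 0.2417]
eef_rot: [-0.021, 0.999, 0.002, 0.035]
force: [0.1, -0.3, 0.7]
finger_gap: 0.007
finger_force: 0.0
```

Pushing past the reach limit leans the tool back, which is the lean I need. I'll continue.

Call:
step_arm:
  plan:
    - [-0.04,0,0,0]
    - [-0.04,0,0,0]
    - [-0.04,0,0,0]
    - [-0.04,0,0,0]
    - [-0.04,0,0,0]
    - [-0.04,0,0,0]

```text
clock: 3.37
position: [0.9848, 0.0612, 0.2253]
eef_rot: [-0.02, 0.993, 0.006, 0.119]
force: [0.3, 0.1, 0.5]
finger_gap: 0.004
finger_force: 0.0
```

Call:
step_arm:
  plan:
    - [-0.04,0,0,0]
    - [-0.04,0,0,0]
    - [-0.04,0,0,0]
    - [-0.04,0,0,0]
    - [-0.04,0,0,0]
    - [-0.04,0,0,0]

```text
clock: 3.87
position: [1.0401, 0.0601, 0.2446]
eef_rot: [-0.02, 0.979, 0.009, 0.202]
force: [-0.2, 0.6, -0.2]
finger_gap: 0.003
finger_force: 0.0
```

Call:
step_arm:
  plan:
    - [-0.04,0,0,0]
    - [-0.04,0,0,0]
    - [-0.04,0,0,0]
    - [-0.04,0,0,0]

```text
clock: 4.2
position: [1.0701, 0.0593, 0.279]
eef_rot: [-0.02, 0.966, 0.011, 0.256]
force: [-0.0, -0.5, 0.5]
finger_gap: 0.008
finger_force: 0.0
```

```bash
cat >> h.py <<'E'
YAW=np.radians(2.85);BX=np.array([np.cos(YAW),np.sin(YAW),0]);BY=np.array([-BX[1],BX[0],0])
BC=np.array([.6302,-.0493,0])   # box origin
def boxp(x,y,z): return BC+BX*x+BY*y+np.array([0,0,z])
def info(target=None,hyaw=None,ref="tip"):
    """shift in tool axes to bring the tip (or grasp/tcp) to target"""
    s,r=tool();M=r.as_matrix();off={"tip":bot.tips_ahead,"tcp":0,"grasp":-.008}[ref]
    p=s["position"]+M[:,2]*off
    print("clock",s["clock"],"ref",p,"z",M[:,2],"lean",np.degrees(np.arccos(-M[2,2])),"lean az",np.degrees(np.arctan2(M[1,2],M[0,2])))
    if hyaw is not None:
        a=np.array([np.cos(hyaw),np.sin(hyaw),0])@M   # axis in tool; want its y=0, x<0
        print("turn deg",np.degrees(np.arctan2(-a[1],-a[0])))
    if target is not None: print("shift",M.T@(target-p))
    print("world axes in tool: X",M[0],"Y",M[1],"Z",M[2])
E
python3 - <<'E'
from h import *
c=camera("top")
b=big(mask(c,(100,120,60),(125,255,255),(340,170,490,320)))
info(boxp(-.076,0,.0595),YAW)
# holder by endpoints + finer mask (yellow hue incl. pale)
bx=(262,245,296,334);h=cv2.cvtColor(c["frame"],cv2.COLOR_RGB2HSV)
m=mask(c,(14,100,150),(35,255,255),bx);m=cv2.morphologyEx(m,cv2.MORPH_OPEN,np.ones((3,3)));k=big(m)
r=cv2.minAreaRect(k);P=cast(c,cv2.boxPoints(r),.0155);print(r,P.mean(0),P)
E
```

```text
clock 4.25 ref [1.0763 0.0595 0.2725] z [ 0.4986  0.0302 -0.8663] lean 29.96968550668363 lean az 3.469789217019637
turn deg -0.4231522462775971
shift [ 0.562  -0.0919 -0.0792]
world axes in tool: X [-0.8657 -0.0433  0.4986] Y [-0.0326  0.999   0.0302] Z [-0.4994  0.0099 -0.8663]
((277.61767578125, 294.4706115722656), (44.86908721923828, 14.55213737487793), 75.96376037597656) [0.5492 0.172  0.0155] [[0.5824 0.1936 0.0155]
 [0.5886 0.1699 0.0155]
 [0.516  0.1505 0.0155]
 [0.5099 0.1741 0.0155]]
```

Call:
step_arm:
  plan:
    - [0.039,-0.0065,-0.0075,0]
    - [0.039,-0.0065,-0.0075,0]
    - [0.039,-0.0065,-0.0075,0]
    - [0.039,-0.0065,-0.0075,0]
    - [0.039,-0.0065,-0.0075,0]
    - [0.039,-0.0065,-0.0075,0]
    - [0.039,-0.0065,-0.0075,0]
    - [0.039,-0.0065,-0.0075,0]
    - [0.039,-0.0065,-0.0075,0]
    - [0.039,-0.0065,-0.0075,0]
    - [0.039,-0.0065,-0.0075,0]
    - [0.039,-0.0065,-0.0075,0]

```text
clock: 5.25
position: [0.6497, -0.0319, 0.1357]
eef_rot: [-0.02, 0.966, 0.01, 0.256]
force: [1.0, -0.3, -0.3]
finger_gap: 0.006
finger_force: 0.0
```

Call:
step_arm:
  plan:
    - [0.039,-0.0065,-0.0075,0]
    - [0.039,-0.0065,-0.0075,0]
    - [0,0,0,0]
    - [0,0,0,0]

```text
clock: 5.58
position: [0.5729, -0.0473, 0.1075]
eef_rot: [-0.019, 0.967, 0.011, 0.254]
force: [0.2, 0.2, 0.8]
finger_gap: 0.005
finger_force: 0.0
```

```bash
python3 - <<'E'
from h import *
info(boxp(-.076,0,.0595),YAW)
c=camera("side");print(proj(c,boxp(-.076,0,.0595)),proj(c,boxp(-.0925,.08,.056)),proj(c,boxp(-.0925,-.08,.056)))
t,r=tool();print(proj(c,t["position"]+r.as_matrix()[:,2]*.011))
cv2.imwrite("pics/s1.png",cv2.resize(c["frame"][170:370,210:450,::-1],None,fx=2.5,fy=2.5))
E
```

```text
clock 5.5833 ref [ 0.5783 -0.0469  0.0979] z [ 0.4903  0.031  -0.871 ] lean 29.421378204702197 lean az 3.6135736816579387
turn deg -0.4947994957138515
shift [ 0.04   -0.0056  0.0215]
world axes in tool: X [-0.8706 -0.0422  0.4903] Y [-0.031  0.999  0.031] Z [-0.4911  0.0118 -0.871 ]
[[286.3535 296.0762]] [[258.1995 271.8268]] [[295.2373 336.1621]]
[[303.3741 264.8083]]
```

View pics/s1.png

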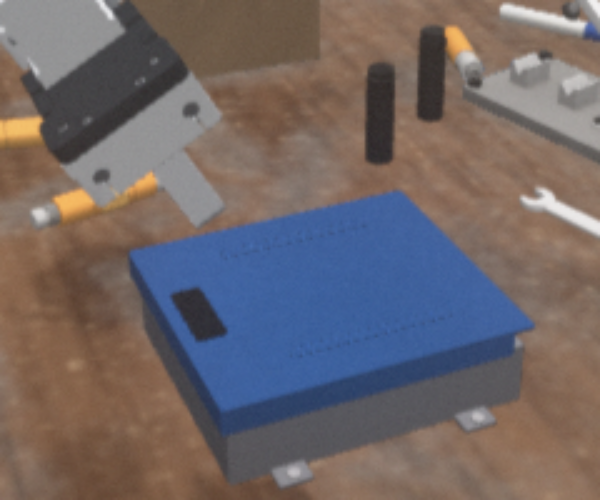

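Pad centre is at about (289,296), against (286,296) predicted. The closed fingertip is at about (294,257). I'll check the tip projection more carefully.

```bash
python3 - <<'E'
from h import *
t,r=tool();M=r.as_matrix();print(t["clock"],t["position"],t["qd"])
c=camera("side")
for z in(.011,): 
  P=[t["position"]+M@np.array([x,y,z]) for x in(-.008,.008) for y in(-.0125,0,.0125)];print(proj(c,P))
im=c["frame"][235:275,270:320,::-1];im=cv2.resize(im,None,fx=14,fy=14,interpolation=cv2.INTER_CUBIC)
cv2.imwrite("pics/s2.png",im)
E
```

```text
5.6333 [ 0.5764 -0.0482  0.1102] [ 0.0147  0.021  -0.0914  0.001  -0.0088  0.0004]
[[311.43   265.8358]
 [308.0874 261.2464]
 [304.8388 256.7862]
 [301.8655 273.0714]
 [298.656  268.3739]
 [295.5369 263.8087]]
```

View pics/s2.png

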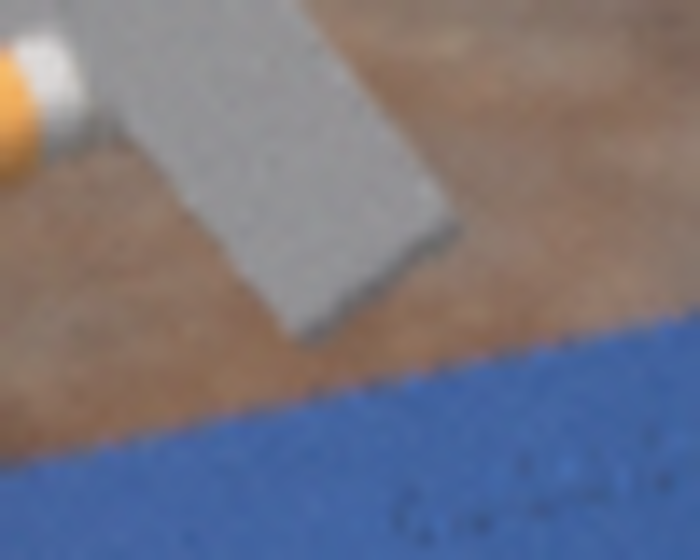

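Fingertip corners are at (302.5,250.7) and (291.4,258.9), roughly 17 px short of the prediction along the tool axis. I'll hold still and check with both cameras.

Call:
step_arm:
  plan:
    - [0,0,0,0]
    - [0,0,0,0]
    - [0,0,0,0]

```text
clock: 5.93
position: [0.5784, -0.0479, 0.1109]
eef_rot: [-0.02, 0.966, 0.01, 0.256]
force: [0.2, 0.6, 0.3]
finger_gap: 0.007
finger_force: 0.0
```

```bash
python3 - <<'E'
from h import *
t,r=tool();M=r.as_matrix();print(t["clock"],t["position"],t["qd"],t["eef_rot"])
ims=[]
for n,(u,v) in(("side",(300,255)),("top",(415,290))):
  c=camera(n)
  for z in(.011,-.009,-.06): 
    P=[t["position"]+M@np.array([x,y,z]) for x in(-.008,.008) for y in(-.0125,.0125)];print(n,z,proj(c,P).round(1).tolist())
  im=c["frame"][v-35:v+35,u-35:u+35,::-1];ims.append(cv2.resize(im,None,fx=5.5,fy=5.5,interpolation=cv2.INTER_CUBIC))
cv2.imwrite("pics/s3.png",np.hstack(ims))
E
```

```text
5.9333 [ 0.5784 -0.0479  0.1109] [-0.001   0.0014  0.0152  0.0004  0.0011 -0.0019] [-0.0204  0.9663  0.0102  0.2565]
side 0.011 [[312.7, 265.0], [306.1, 256.0], [303.2, 272.2], [296.8, 263.0]]
side -0.009 [[305.5, 255.5], [298.9, 246.6], [295.7, 262.8], [289.4, 253.7]]
side -0.06 [[285.7, 229.7], [279.5, 221.2], [275.6, 237.4], [269.6, 228.6]]
top 0.011 [[425.4, 269.4], [408.9, 270.0], [424.9, 278.6], [408.5, 279.2]]
top -0.009 [[428.0, 275.8], [411.1, 276.4], [427.4, 285.2], [410.7, 285.8]]
top -0.06 [[435.2, 293.6], [417.3, 294.3], [434.5, 303.4], [416.7, 304.0]]
```

View pics/s3.png

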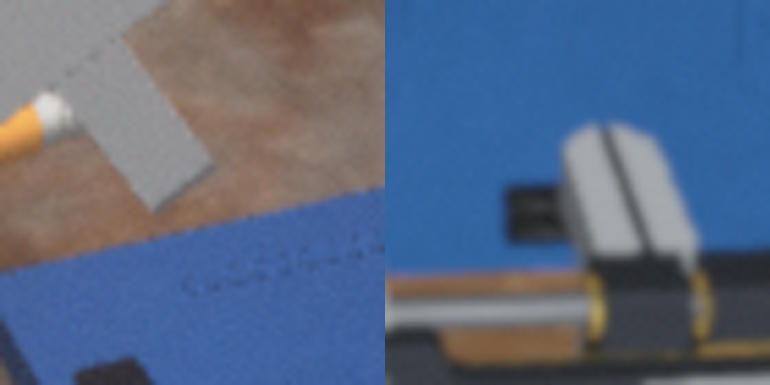

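Side view: tip corners at (303.7,249.6) and (293.2,258.5). Top view: the middle of the tip's front edge at (419.6,277.7). Both views show the tip further back than stated, so I'll triangulate the offset.

```bash
python3 - <<'E'
from h import *
from scipy.optimize import least_squares
t,r=tool();M=r.as_matrix();cs,ct=camera("side"),camera("top")
for corr in((0,0),(3.3,-.5)):
  def f(d):
    T=lambda x,y:t["position"]+M@(np.array([x,y,.011])+d)
    return np.r_[proj(ct,T(-.008,0))[0]-(419.6,277.7),proj(cs,[T(-.008,-.0125),T(.008,-.0125)]).ravel()+np.tile(corr,2)-(303.7,249.6,293.2,258.5)]
  s=least_squares(f,np.zeros(3));print("tool",s.x,"world",M@s.x,"res",s.fun)
E
```

```text
tool [-0.0029  0.0011 -0.028 ] world [-0.0114  0.0004  0.0258] res [ 0.0402 -0.07   -0.4003  0.7635  0.3292 -0.7615]
tool [-0.0001  0.002  -0.0292] world [-0.0144  0.0011  0.0254] res [-0.5071  1.9864  0.5462  0.6673  1.2719 -0.8564]
```

The offset is purely along the tool axis: the closed tips sit about 17 mm behind the TCP. I'll press with that in mind.

```bash
sed -i 's/BC=np.array(.*/BC=np.array([.6318,-.0500,0])/' h.py; python3 - <<'E'
from h import *
s,r=tool();M=r.as_matrix();p=s["position"]+M@[.008,0,-.017]
print(p,M.T@(boxp(-.076,0,.0635)-p),M)
E
```

```text
[ 0.5616 -0.0484  0.1204] [ 0.0333 -0.0057  0.0465] [[-0.8687 -0.0444  0.4934]
 [-0.0336  0.999   0.0308]
 [-0.4942  0.0102 -0.8693]]
```

Call:
step_arm:
  plan:
    - [0.011,-0.002,0.0155,0]
    - [0.011,-0.002,0.0155,0]
    - [0.0113,-0.002,0.0155,0]
    - [0,0,0,0]
    - [0,0,0,0]

```text
clock: 6.55
position: [0.57, -0.053, 0.0517]
eef_rot: [-0.02, 0.967, 0.011, 0.254]
force: [-2.7, 0.2, 2.6]
finger_gap: 0.005
finger_force: 1.2
```

Call:
step_arm:
  plan:
    - [0.001,0,0.0017,0]
    - [0.001,0,0.0017,0]
    - [0.0005,0,0.0009,0]
    - [0,0,0,0]
    - [0,0,0,0]

```text
clock: 6.97
position: [0.5715, -0.0534, 0.0485]
eef_rot: [-0.02, 0.966, 0.01, 0.256]
force: [-1.6, 0.9, 3.3]
finger_gap: 0.008
finger_force: 1.6
```

Call:
step_arm:
  plan:
    - [0.001,0,0.0017,0]
    - [0,0,0,0]
    - [0,0,0,0]

```text
clock: 7.22
position: [0.5716, -0.0534, 0.0469]
eef_rot: [-0.02, 0.966, 0.01, 0.256]
force: [-4.9, 1.4, 9.9]
finger_gap: 0.003
finger_force: 4.8
```

Call:
step_arm:
  plan:
    - [0.001,0,0.0017,0]
    - [0,0,0,0]
    - [0,0,0,0]

```text
clock: 7.47
position: [0.5717, -0.0534, 0.0455]
eef_rot: [-0.02, 0.966, 0.01, 0.257]
force: [-8.5, 0.7, 15.8]
finger_gap: 0.006
finger_force: 8.0
```

Call:
step_arm:
  plan:
    - [0,0,-0.04,0]
    - [0,0,-0.04,0]
    - [0.01,0,-0.04,0]
    - [0.02,0,-0.03,0]
    - [0.02,0.03,-0.01,0]
    - [0,0.04,0,0]
    - [0,0.04,0,0]
    - [0,0.04,0,0]
    - [0,0.04,0,0]
    - [0,0.02,0,0]
    - [0,0,0,0]
    - [0,0,0,0]
  grip: -1

```text
clock: 8.47
position: [0.4391, 0.1409, 0.1594]
eef_rot: [-0.022, 0.967, 0.011, 0.254]
force: [0.1, -0.5, 0.0]
finger_gap: 0.823
finger_force: 0.0
```

```bash
python3 - <<'E'
from h import *
t,r=tool();M=r.as_matrix();print(t["clock"],t["position"],t["finger_gap"])
cs,ct=camera("side"),camera("top")
for c in(cs,ct):
  for z in(.011,-.01):print(proj(c,[t["position"]+M@[x,y,z] for x in(-.008,.008) for y in(-.0595,.0595)]).round(1).tolist())
a=cs["frame"][130:390,150:490,::-1];b=ct["frame"][170:430,200:500,::-1]
cv2.imwrite("pics/s4.png",cv2.resize(np.hstack([a,b]),None,fx=1.25,fy=1.25,interpolation=cv2.INTER_CUBIC))
E
```

```text
8.4667 [0.4391 0.1409 0.1594] 0.8233361066478018
[[190.2, 206.2], [177.0, 176.6], [181.2, 212.8], [169.0, 182.5]]
[[181.2, 196.0], [168.9, 167.1], [172.0, 202.7], [160.7, 173.0]]
[[331.1, 365.2], [246.6, 368.4], [331.4, 374.3], [247.7, 377.5]]
[[331.7, 374.9], [244.9, 378.2], [332.0, 384.1], [246.0, 387.4]]
```

View pics/s4.png

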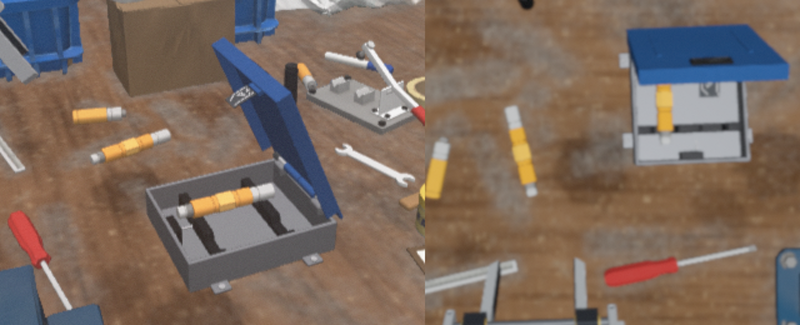

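The lid is open, and the stored holder and empty cradle are in view. The loose holder's waist is at about (276.8,291.6) top and (256.4,246.8) side. The open fingertips at (324,378) and (258,380) again lie about 24 mm behind the stated spot, so I'll calibrate by touching the bench.

```bash
python3 - <<'E'
from h import *
from scipy.optimize import least_squares
t,r=tool();M=r.as_matrix();cs,ct=camera("side"),camera("top")
def tri(uvt,uvs): return least_squares(lambda p:np.r_[proj(ct,p)[0]-uvt,proj(cs,p)[0]-uvs],[.55,.17,.01])
s=tri((277.2,292),(256.4,246.8));print("waist tri",s.x,s.fun); print(cast(ct,[[277.2,292]],.0155),cast(cs,[[256.4,246.8]],.0155))
# gold parts in side view
for n,c,bx in(("top",ct,(262,245,296,334)),("side",cs,(215,228,292,262))):
  m=mask(c,(14,100,130),(35,255,255),bx);rr=cv2.minAreaRect(big(cv2.morphologyEx(m,cv2.MORPH_OPEN,np.ones((3,3)))));bp=cv2.boxPoints(rr)
  e=sorted([(np.linalg.norm(bp[i]-bp[(i+1)%4]),i) for i in range(4)])[:2];mid=[(bp[i]+bp[(i+1)%4])/2 for _,i in e]
  P=cast(c,mid,.0115);d=P[0]-P[1];d*=np.sign(d[0]);print(n,rr[0],mid,P.tolist(),"yaw",np.degrees(np.arctan2(d[1],d[0])))
H=np.array([.553,.1718,.0105])
p=t["position"]+M[:,2]*-.018
print("shift to hover", M.T@(H-p)); info(None,np.radians(14.5))
E
```

```text
waist tri [0.5578 0.1719 0.0146] [ 0.6064 -2.7329 -2.9294  0.1466]
[[0.5532 0.1728 0.0155]] [[0.5625 0.1689 0.0155]]
top (279.60003662109375, 293.6999816894531) [array([269.2, 272.9], dtype=float32), array([290. , 314.5], dtype=float32)] [[0.5852183512822893, 0.18723335189500637, 0.011499999999999955], [0.5157138014900591, 0.15096490975145752, 0.011499999999999955]] yaw 27.556180084816187
side (251.86622619628906, 247.7451934814453) [array([232.0509, 253.5732], dtype=float32), array([271.6815, 241.9172], dtype=float32)] [[0.5185558388222902, 0.16826682494746692, 0.01150000000000001], [0.5938190654770855, 0.18289638267741581, 0.01150000000000001]] yaw 10.999903512549226
shift to hover [-0.0266  0.0264  0.2043]
clock 8.6667 ref [0.4452 0.1386 0.15  ] z [ 0.4914  0.0288 -0.8704] lean 29.489764226609342 lean az 3.3490490747633257
turn deg -13.910753072107005
world axes in tool: X [-0.87   -0.041   0.4914] Y [-0.0308  0.9991  0.0288] Z [-0.4922  0.0099 -0.8704]
```

Call:
step_arm:
  plan:
    - [-0.0058,0.0052,0.032,0]
    - [-0.0058,0.0052,0.032,0]
    - [-0.0058,0.0052,0.032,0]
    - [-0.0058,0.0052,0.032,0]
    - [-0.0058,0.0052,0.032,0]
    - [0,0,0,-6.5]
    - [0,0,0,-6.5]
    - [0,0,0,0]
    - [0,0,0,0]
    - [0,0,0,0]

```text
clock: 9.5
position: [0.5431, 0.1705, 0.0358]
eef_rot: [-0.127, 0.958, -0.018, 0.255]
force: [-0.8, -0.3, -0.3]
finger_gap: 0.999
finger_force: 0.0
```

```bash
python3 - <<'E'
from h import *
t,r=tool();M=r.as_matrix();cs,ct=camera("side"),camera("top")
H=np.array([.556,.1722,.0105]);p=t["position"]+M[:,2]*-.018
print("shift",M.T@(H-p));info(None,np.radians(13.5))
for c in(cs,ct): print(proj(c,[t["position"]+M@[x,y,-.012] for x in(-.008,.008) for y in(-.047,.047)]).round(1).tolist())
a=cs["frame"][170:290,195:315,::-1];b=ct["frame"][240:360,220:340,::-1]
cv2.imwrite("pics/s5.png",cv2.resize(np.hstack([a,b]),None,fx=3.3,fy=3.3,interpolation=cv2.INTER_CUBIC))
E
```

```text
shift [0.0009 0.0012 0.0464]
clock 9.6 ref [0.5484 0.1713 0.0266] z [ 0.4933  0.03   -0.8693] lean 29.618815332782205 lean az 3.4813977803762577
turn deg 0.2316610661770871
world axes in tool: X [-0.8373 -0.2357  0.4933] Y [-0.2544  0.9666  0.03  ] Z [-0.4839 -0.1004 -0.8693]
[[256.1, 239.1], [232.7, 222.8], [249.1, 245.7], [226.2, 228.8]]
[[303.6, 291.7], [247.7, 304.7], [306.2, 300.0], [250.7, 312.8]]
```

View pics/s5.png

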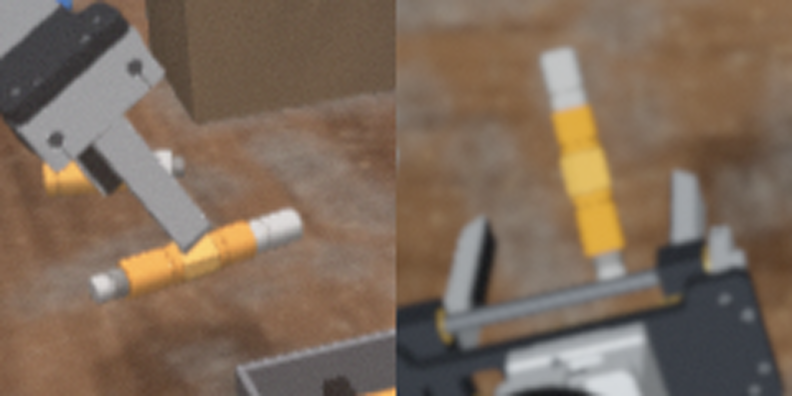

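The open fingers straddle the holder line: tips at (307,292) and (248,307) top and (256,243) side, which matches a tip offset of about -12 mm. Descending.

Call:
step_arm:
  plan:
    - [0,0.001,0.014,0]
    - [0,0,0.014,0]
    - [0,0,0.013,0]
    - [0,0,0,0]
    - [0,0,0,0]

```text
clock: 10.02
position: [0.5641, 0.1741, 0.0011]
eef_rot: [-0.128, 0.958, -0.018, 0.256]
force: [0.3, 0.0, 2.5]
finger_gap: 1.004
finger_force: 1.1
```

Call:
step_arm:
  plan:
    - [0,0,0.002,0]
    - [0,0,0,0]
    - [0,0,0,0]

```text
clock: 10.27
position: [0.5646, 0.1742, 0.0002]
eef_rot: [-0.129, 0.958, -0.018, 0.256]
force: [-7.5, -1.4, 14.6]
finger_gap: 0.999
finger_force: 7.0
```

Bench contact gives a tip offset of -10 mm. One open finger hangs lower because of the yaw, so I'll part-close and then go lower.

Call:
step_arm:
  plan:
    - [-0.001,0,-0.0022,0]
    - [0,0,0,0]
    - [0,0,0,0]
    - [0,0,0,0]
    - [0,0,0,0]
  grip: 0.23

```text
clock: 10.68
position: [0.5631, 0.174, -0.0]
eef_rot: [-0.129, 0.958, -0.018, 0.254]
force: [-0.6, 1.1, 0.3]
finger_gap: 0.685
finger_force: 0.3
```

Call:
step_arm:
  plan:
    - [0.001,0,0.0025,0]
    - [0,0,0.0017,0]
    - [0,0,0,0]
    - [0,0,0,0]

```text
clock: 11.02
position: [0.5669, 0.1753, -0.0021]
eef_rot: [-0.129, 0.958, -0.018, 0.257]
force: [-1.2, 3.2, 4.4]
finger_gap: 0.405
finger_force: 2.7
```

Call:
step_arm:
  plan:
    - [-0.0003,0,-0.0006,0]
    - [0,0,0,0]
    - [0,0,0,0]
    - [0,0,0,0]
    - [0,0,0,0]
    - [0,0,0,0]
  grip: 1
  grip_force: 20

```text
clock: 11.52
position: [0.5654, 0.1743, -0.0026]
eef_rot: [-0.129, 0.958, -0.018, 0.255]
force: [-0.2, 1.2, 5.7]
finger_gap: 0.235
finger_force: 21.3
```

Call:
step_arm:
  plan:
    - [-0.008,-0.0017,-0.0145,0]
    - [-0.016,-0.0033,-0.029,0]
    - [-0.016,-0.0033,-0.029,0]
    - [-0.016,-0.0033,-0.029,0]
    - [-0.016,-0.0033,-0.029,0]
    - [0,0,0,0]
    - [0,0,0,0]
  grip_force: 30

```text
clock: 12.1
position: [0.5644, 0.1737, 0.1476]
eef_rot: [-0.129, 0.958, -0.019, 0.255]
force: [-0.4, -0.1, -2.1]
finger_gap: 0.226
finger_force: 29.6
```

```bash
python3 - <<'E'
from h import *
t,r=tool();M=r.as_matrix();cs,ct=camera("side"),camera("top");print(t["clock"],t["position"],t["finger_gap"])
w=t["position"]-M[:,2]*.015
u=proj(cs,w)[0].astype(int);v=proj(ct,w)[0].astype(int);print(u,v)
cr=lambda c,u:c["frame"][u[1]-55:u[1]+55,u[0]-65:u[0]+65,::-1]
cv2.imwrite("pics/s6.png",cv2.resize(np.hstack([cr(cs,u),cr(ct,v)]),None,fx=3,fy=3,interpolation=cv2.INTER_CUBIC))
E
```

```text
12.1 [0.5644 0.1737 0.1476] 0.22638834947147377
[245 169] [267 291]
```

View pics/s6.png

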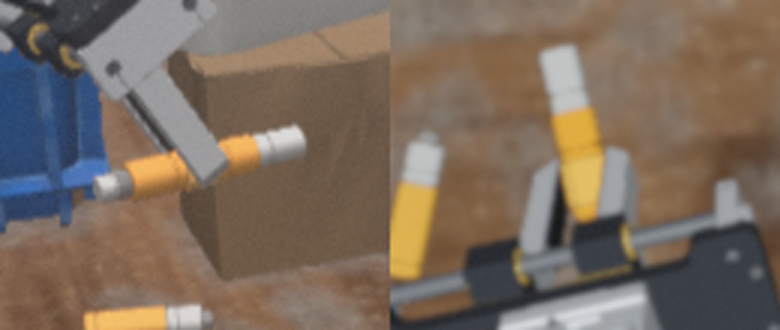

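The holder is gripped at the waist: side ends at (212.3,176.3) and (281,160.7), top back end at (259.3,252), waist about (265.3,292). I'll compute its pitch and offset, plus the place move.

```bash
python3 - <<'E'
from h import *
from scipy.optimize import least_squares
t,r=tool();M=r.as_matrix();cs,ct=camera("side"),camera("top")
def ax(y,p): return np.array([np.cos(y)*np.cos(p),np.sin(y)*np.cos(p),np.sin(p)])
def f(v):
  m,a=v[:3],ax(v[3],v[4]);return np.r_[proj(cs,[m-a*.061,m+a*.061]).ravel()-(212.3,176.3,281,160.7),proj(ct,m+a*.061)[0]-(259.3,252)]
s=least_squares(f,np.r_[t["position"]-M[:,2]*.015,.23,0]);m=s.x[:3]
print("mid",m,"tool",M.T@(m-t["position"]),"yaw,pitch",np.degrees(s.x[3:]),s.fun)
# place: after turn about z to box yaw
a=ax(np.radians(13.5),0)@M;print("axis in tool",a)
w=t["position"]-M[:,2]*.015
T=boxp(0,-.032,.0235)
info(None,YAW);print("delta world",T-w,"tool now",M.T@(T-w))
E
```

```text
mid [0.557  0.1665 0.1653] tool [-0.0049 -0.0076 -0.0217] yaw,pitch [17.0149 -1.8166] [ 0.     -0.     -2.6687  0.2296  0.5618 -2.1794]
axis in tool [-0.8773 -0.006   0.4799]
clock 12.3 ref [0.5668 0.1736 0.1329] z [ 0.4859  0.0288 -0.8735] lean 29.126750891069975 lean az 3.3916931693064996
turn deg 12.57107656598213
world axes in tool: X [-0.8409 -0.2385  0.4859] Y [-0.2573  0.9659  0.0288] Z [-0.4762 -0.1008 -0.8735]
delta world [ 0.0791 -0.2548 -0.1328] tool now [ 0.0623 -0.2516  0.1471]
```

Call:
step_arm:
  plan:
    - [0.0078,-0.0314,-0.0041,0]
    - [0.0078,-0.0314,-0.0041,0]
    - [0.0078,-0.0314,-0.0041,0]
    - [0.0078,-0.0314,-0.0041,0]
    - [0.0078,-0.0314,-0.0041,0]
    - [0.0078,-0.0314,-0.0041,0]
    - [0.0078,-0.0314,-0.0041,0]
    - [0.0078,-0.0314,-0.0041,0]
    - [0,0,0,6.25]
    - [0,0,0,6.25]
    - [0,0,0,0]
    - [0,0,0,0]

```text
clock: 13.3
position: [0.5541, -0.0853, 0.1678]
eef_rot: [-0.025, 0.967, 0.01, 0.253]
force: [-0.4, -0.4, -1.0]
finger_gap: 0.223
finger_force: 29.6
```

```bash
python3 - <<'E'
from h import *
t,r=tool();M=r.as_matrix();cs,ct=camera("side"),camera("top")
w=t["position"]-M[:,2]*.015;T=boxp(0,-.032,.0235);info(None,YAW);print("w",w,"shift",M.T@(T-w))
for n,c in(("side",cs),("top",ct)):
  print(n,"cradle front notch floor",proj(c,[boxp(-.048,-.045,.013),boxp(-.048,-.019,.013)]).round(1).tolist(),"front wall top outer corners",proj(c,[boxp(-.088,.075,.04),boxp(-.088,-.075,.04)]).round(1).tolist(),"holder ends",proj(c,[w-BX*.061,w+BX*.061]).round(1).tolist())
a=cs["frame"][100:350,210:410,::-1];b=ct["frame"][180:380,320:500,::-1]
cv2.imwrite("pics/s7.png",np.hstack([cv2.resize(a,(400,500)),cv2.resize(b,(400,444),interpolation=cv2.INTER_CUBIC)[:,:].copy() if 0 else cv2.copyMakeBorder(cv2.resize(b,(396,440)),0,60,0,0,cv2.BORDER_CONSTANT)]))
E
```

```text
clock 13.4 ref [ 0.56   -0.0846  0.1591] z [ 0.4896  0.0314 -0.8714] lean 29.381698280763388 lean az 3.666205686428973
turn deg 0.26111142429976236
world axes in tool: X [-0.8703 -0.0537  0.4896] Y [-0.0439  0.9985  0.0314] Z [-0.4906  0.0058 -0.8714]
w [ 0.5468 -0.0858  0.1809] shift [ 0.0014 -0.0017  0.1797]
side cradle front notch floor [[319.7, 337.0], [312.6, 325.9]] front wall top outer corners [[264.0, 281.9], [299.1, 342.8]] holder ends [[233.7, 239.8], [329.7, 220.0]]
top cradle front notch floor [[437.8, 274.0], [422.4, 274.6]] front wall top outer corners [[368.9, 301.3], [461.1, 297.6]] holder ends [[457.5, 346.2], [452.2, 256.3]]
```

View pics/s7.png

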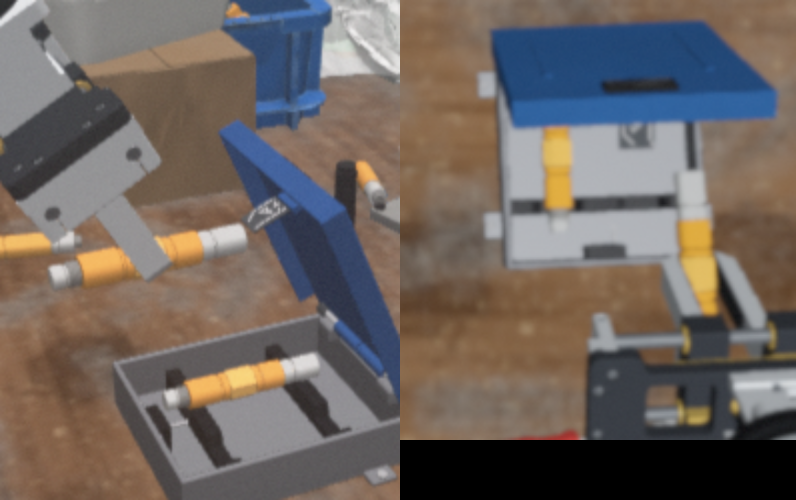

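Against the same side-view bias, the held holder (ends at (236,238) and (332.5,218.5)) and the box line up within about 1 mm sideways. Reaching in along the tool axis.

Call:
step_arm:
  plan:
    - [0,-0.0017,0.018,0]
    - [0,0,0.018,0]
    - [0,0,0.018,0]
    - [0,0,0.018,0]
    - [0,0,0.018,0]
    - [0,0,0.018,0]
    - [0,0,0.018,0]
    - [0,0,0.012,0]
    - [0,0,0.012,0]
    - [0,0,0,0]
    - [0,0,0,0]

```text
clock: 14.32
position: [0.6286, -0.0817, 0.0384]
eef_rot: [-0.025, 0.967, 0.01, 0.254]
force: [-0.2, -0.4, -0.4]
finger_gap: 0.226
finger_force: 29.6
```

```bash
python3 - <<'E'
from h import *
t,r=tool();M=r.as_matrix();cs,ct=camera("side"),camera("top")
w=t["position"]-M[:,2]*.015;T=boxp(0,-.032,.0235);info(None,YAW);print("w",w,"shift",M.T@(T-w),t["force"])
E
```

```text
clock 14.4167 ref [ 0.6348 -0.0821  0.0304] z [ 0.492   0.0304 -0.87  ] lean 29.53607628590003 lean az 3.5354349542758996
turn deg 0.17473616911658177
world axes in tool: X [-0.869  -0.0524  0.492 ] Y [-0.043   0.9986  0.0304] Z [-0.4929  0.0053 -0.87  ]
w [ 0.6213 -0.0822  0.0515] shift [ 0.0032 -0.0006  0.0304] [-0.2454 -0.3656 -0.4387]
```

Call:
step_arm:
  plan:
    - [0.001,0,0.009,0]
    - [0.001,0,0.009,0]
    - [0.001,0,0.006,0]
    - [0,0,0.003,0]
    - [0,0,0,0]
    - [0,0,0,0]

```text
clock: 14.92
position: [0.6397, -0.082, 0.0141]
eef_rot: [-0.024, 0.967, 0.009, 0.254]
force: [-0.3, 0.7, -1.3]
finger_gap: 0.225
finger_force: 29.6
```

Call:
step_arm:
  plan:
    - [0.0005,0,0.001,0]
    - [0.0005,0,0.001,0]
    - [0,0,0,0]
    - [0,0,0,0]

```text
clock: 15.25
position: [0.64, -0.0821, 0.0125]
eef_rot: [-0.024, 0.967, 0.009, 0.255]
force: [0.5, -0.4, -1.6]
finger_gap: 0.223
finger_force: 29.6
```

Call:
step_arm:
  plan:
    - [0.0005,0,0.001,0]
    - [0.0005,0,0.001,0]
    - [0,0,0,0]
    - [0,0,0,0]

```text
clock: 15.58
position: [0.6409, -0.0822, 0.0109]
eef_rot: [-0.024, 0.967, 0.009, 0.255]
force: [-0.6, 1.0, 1.9]
finger_gap: 0.222
finger_force: 29.9
```

Call:
step_arm:
  plan:
    - [0.0005,0,0.001,0]
    - [0,0,0,0]
    - [0,0,0,0]

```text
clock: 15.83
position: [0.6411, -0.0821, 0.0105]
eef_rot: [-0.024, 0.966, 0.009, 0.256]
force: [-4.0, 1.8, 7.7]
finger_gap: 0.221
finger_force: 30.0
```

Call:
step_arm:
  plan:
    - [0,0,0,0]
    - [0,0,0,0]
    - [0,0,0,0]
    - [0,0,0,0]
  grip: 0.25

```text
clock: 16.17
position: [0.6399, -0.082, 0.0086]
eef_rot: [-0.024, 0.967, 0.009, 0.254]
force: [-0.3, -0.3, -0.1]
finger_gap: 0.375
finger_force: 0.0
```

Call:
step_arm:
  plan:
    - [0,0,-0.008,0]
    - [0,0,-0.015,0]
    - [0,0,-0.025,0]
    - [0,0,-0.035,0]
    - [0,0,-0.04,0]
    - [0,0,-0.04,0]
    - [0,0,-0.04,0]
    - [0,0,-0.04,0]
    - [0.01,-0.03,-0.01,0]
    - [0,0,0,0]
    - [0,0,0,0]

```text
clock: 17.08
position: [0.5082, -0.1217, 0.2253]
eef_rot: [-0.022, 0.967, 0.008, 0.255]
force: [0.2, 0.1, -0.7]
finger_gap: 0.374
finger_force: 0.0
```

```bash
python3 - <<'E'
from h import *
t,r=tool();M=r.as_matrix();cs,ct=camera("side"),camera("top");info()
for n,c in(("side",cs),("top",ct)):
  for y in(-.032,.032): print(n,y,proj(c,[boxp(-.061,y,.0235),boxp(0,y,.0235),boxp(.061,y,.0235)]).round(1).tolist())
a=cs["frame"][180:380,230:430,::-1];b=ct["frame"][180:380,320:500,::-1]
cv2.imwrite("pics/s8.png",np.hstack([cv2.resize(a,(420,420),interpolation=cv2.INTER_CUBIC),cv2.resize(b,(378,420),interpolation=cv2.INTER_CUBIC)]))
E
```

```text
clock 17.1833 ref [ 0.5133 -0.1191  0.2134] z [ 0.4902  0.0313 -0.871 ] lean 29.41932314130105 lean az 3.6507980967212608
world axes in tool: X [-0.8701 -0.0507  0.4902] Y [-0.0406  0.9987  0.0313] Z [-0.4911  0.0073 -0.871 ]
side -0.032 [[307.1, 327.8], [347.6, 316.5], [386.0, 305.9]]
side 0.032 [[291.2, 302.1], [329.5, 292.3], [365.9, 283.0]]
top -0.032 [[431.7, 282.0], [429.7, 245.5], [427.6, 209.3]]
top 0.032 [[393.3, 283.6], [391.4, 247.0], [389.6, 210.9]]
```

View pics/s8.png

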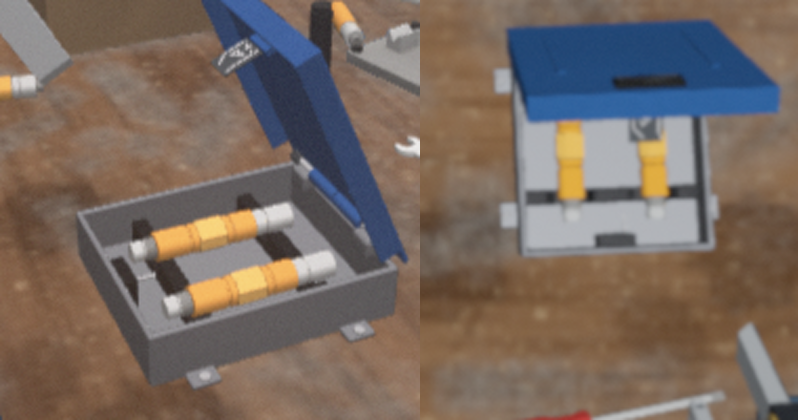

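The holder lies right down in the empty cradle, parallel with and level with the stored one, with its front end at (309.5,326) side. Now I'll plan the lid closing along its arc.

```bash
cat >> h.py <<'E'
def arc(th,n=9.5,u=160): return boxp(.084+(-u*np.cos(th)+n*np.sin(th))/1e3,0,.050+(u*np.sin(th)+n*np.cos(th))/1e3)
def L():
    s,r=tool();M=r.as_matrix();return s["position"]+M@[.008,0,-.010],M
def angle(p,u=160):
    d=p-boxp(.084,0,.05);x=d@BX*1e3;z=d[2]*1e3;return np.arctan2(z,-x), np.hypot(x,z)
E
python3 - <<'E'
from h import *
p,M=L();print("L",p)
A=arc(1.16,30)+[0,0,.06];q=p
for nm,T in(("up/side",np.array([p[0],A[1],.275])),("over",np.array([A[0],A[1],.275])),("hover",arc(1.16,30)),("touch",arc(1.16))): print(nm,T,M.T@(T-q));q=T
E
```

```text
L [ 0.4961 -0.1201  0.2277]
up/side [ 0.4961 -0.0476  0.275 ] [-0.0262  0.0727 -0.0389]
over [ 0.6794 -0.0476  0.275 ] [-0.1595 -0.0093  0.0898]
hover [ 0.6794 -0.0476  0.2087] [ 0.0326 -0.0005  0.0578]
touch [ 0.6606 -0.0486  0.2005] [ 0.0204 -0.     -0.0021]
```

Call:
step_arm:
  plan:
    - [-0.009,0.025,-0.013,0]
    - [-0.009,0.025,-0.013,0]
    - [-0.009,0.023,-0.013,0]
    - [-0.032,-0.002,0.018,0]
    - [-0.032,-0.002,0.018,0]
    - [-0.032,-0.002,0.018,0]
    - [-0.032,-0.002,0.018,0]
    - [-0.032,-0.002,0.018,0]
    - [0,0,0,0]
    - [0,0,0,0]
  grip: 1

```text
clock: 18.02
position: [0.6931, -0.0455, 0.2674]
eef_rot: [-0.025, 0.968, 0.011, 0.251]
force: [0.3, 0.6, -0.2]
finger_gap: 0.009
finger_force: 0.0
```

```bash
python3 - <<'E'
from h import *
p,M=L();print("L",p,tool()[0]["clock"]);q=p
for nm,T in(("hover",arc(1.16,30)),("touch",arc(1.16))): print(nm,T,M.T@(T-q));q=T
E
```

```text
L [ 0.6813 -0.0462  0.2722] 18.0167
hover [ 0.6794 -0.0476  0.2087] [ 0.0327 -0.0018  0.0546]
touch [ 0.6606 -0.0486  0.2005] [ 0.0204  0.     -0.002 ]
```

Call:
step_arm:
  plan:
    - [0.011,-0.0006,0.018,0]
    - [0.011,-0.0006,0.018,0]
    - [0.0107,-0.0006,0.018,0]
    - [0.006,0,-0.0005,0]
    - [0.004,0,-0.0005,0]
    - [0,0,0,0]
    - [0,0,0,0]

```text
clock: 18.6
position: [0.6825, -0.0498, 0.2072]
eef_rot: [-0.024, 0.966, 0.009, 0.256]
force: [-0.6, 0.4, -0.1]
finger_gap: 0.008
finger_force: 0.0
```

```bash
cat > a.py <<'E'
from h import *
import sys
p,M=L();s=readout.get_state();th,rad=angle(p);th-=np.arctan(9.5/160)
print("clock",s["clock"],"L",p,"theta",th,"rad",rad,"F",s["force"])
t0=float(sys.argv[1]) if len(sys.argv)>1 else 1.16
q=p
for k in range(1,13):
    T=arc(t0-k*float(sys.argv[2]));print(round(t0-k*float(sys.argv[2]),3),(M.T@(T-q)*1e3).round(1));q=T
E
python3 a.py 1.16 .05
```

```text
clock 18.6 L [ 0.6706 -0.0504  0.2119] theta 1.2387021452128755 rad 168.12586031402006 F [-0.5991  0.3962 -0.1144]
1.11 [22.2  2.3  3.9]
1.06 [ 8.  -0.  -0.7]
1.01 [ 8.  -0.  -0.3]
0.96 [ 8.  -0.   0.1]
0.91 [ 8.  -0.   0.5]
0.86 [ 8.  -0.   0.9]
0.81 [ 7.9 -0.   1.3]
0.76 [ 7.8 -0.   1.7]
0.71 [ 7.7 -0.   2. ]
0.66 [ 7.6 -0.   2.4]
0.61 [ 7.5 -0.   2.8]
0.56 [ 7.4 -0.   3.2]
```

Call:
step_arm:
  plan:
    - [0.005,0.001,0.0015,0]
    - [0.005,0.001,0.0015,0]
    - [0.006,0,0.001,0]
    - [0.006,0,0,0]
    - [0.006,0,-0.0005,0]
    - [0.006,0,-0.0003,0]
    - [0.0065,0,0,0]
    - [0.0065,0,0.0002,0]

```text
clock: 19.27
position: [0.6423, -0.0497, 0.1786]
eef_rot: [-0.024, 0.967, 0.009, 0.255]
force: [2.5, -0.2, -0.5]
finger_gap: 0.005
finger_force: 0.6
```

```bash
python3 a.py 0.97 .045
```

```text
clock 19.2667 L [ 0.6304 -0.0504  0.1834] theta 0.9418748175345252 rad 158.41203786454432 F [ 2.511  -0.1902 -0.4505]
0.925 [ 2.8  0.3 -1.7]
0.88 [ 7.2 -0.   0.7]
0.835 [ 7.1 -0.   1. ]
0.79 [ 7.1 -0.   1.3]
0.745 [ 7.  -0.   1.6]
0.7 [ 6.9 -0.   1.9]
0.655 [ 6.8 -0.   2.3]
0.61 [ 6.7 -0.   2.6]
0.565 [ 6.6 -0.   2.9]
0.52 [ 6.5 -0.   3.2]
0.475 [ 6.3 -0.   3.4]
0.43 [ 6.2 -0.   3.7]
```

Contact at about 2.5 N and following. Continuing along the arc.

Call:
step_arm:
  plan:
    - [0.0055,0,-0.001,0]
    - [0.0072,0,0.0007,0]
    - [0.0071,0,0.001,0]
    - [0.0071,0,0.0013,0]
    - [0.007,0,0.0016,0]
    - [0.0069,0,0.0019,0]
    - [0.0068,0,0.0023,0]
    - [0.0067,0,0.0026,0]
    - [0.0066,0,0.0029,0]

```text
clock: 20.02
position: [0.5962, -0.0519, 0.137]
eef_rot: [-0.024, 0.967, 0.009, 0.255]
force: [1.6, -0.4, -0.4]
finger_gap: 0.005
finger_force: 0.9
```

```bash
python3 a.py 0.55 .045
```

```text
clock 20.0167 L [ 0.5843 -0.0525  0.1418] theta 0.5498254321799181 rad 160.43708350386967 F [ 1.5539 -0.4437 -0.3543]
0.505 [6.3 0.2 3.4]
0.46 [ 6.3 -0.   3.5]
0.415 [ 6.1 -0.   3.8]
0.37 [ 5.9 -0.   4.1]
0.325 [ 5.7 -0.   4.4]
0.28 [ 5.5 -0.   4.6]
0.235 [ 5.3 -0.   4.9]
0.19 [ 5.1 -0.   5.1]
0.145 [ 4.9 -0.   5.3]
0.1 [ 4.6 -0.   5.5]
0.055 [ 4.4 -0.   5.7]
0.01 [ 4.1 -0.   5.9]
```

Call:
step_arm:
  plan:
    - [0.0063,0,0.0033,0]
    - [0.0063,0,0.0035,0]
    - [0.0061,0,0.0038,0]
    - [0.0059,0,0.0041,0]
    - [0.0057,0,0.0044,0]
    - [0.0055,0,0.0046,0]
    - [0.0053,0,0.0049,0]
    - [0.0051,0,0.0051,0]
    - [0.0049,0,0.0053,0]

```text
clock: 20.77
position: [0.5713, -0.053, 0.0778]
eef_rot: [-0.024, 0.967, 0.009, 0.255]
force: [2.2, -0.7, 2.4]
finger_gap: 0.005
finger_force: 1.2
```

```bash
python3 a.py 0.145 .04
python3 - <<'E'
from h import *
c=camera("top");b=big(mask(c,(100,120,60),(125,255,255),(340,170,490,320)));r=cv2.boundingRect(b);print(r)
for th in(.05,.15,.3): print(th,proj(c,[arc(th,6,176.5)+BY*.08,arc(th,6,176.5)-BY*.08]).round(1).tolist())
E
```

```text
clock 20.7667 L [ 0.5594 -0.0536  0.0826] theta 0.14600026971138602 rad 159.86233113344713 F [ 2.1874 -0.6673  2.4136]
0.105 [ 4.6 -0.   4.7]
0.065 [ 3.9 -0.   5.1]
0.025 [ 3.7 -0.   5.2]
-0.015 [ 3.5 -0.   5.4]
-0.055 [ 3.3 -0.   5.5]
-0.095 [ 3.1 -0.   5.6]
-0.135 [ 2.8 -0.   5.7]
-0.175 [ 2.6 -0.   5.9]
-0.215 [ 2.4 -0.   6. ]
-0.255 [ 2.1 -0.   6. ]
-0.295 [ 1.9 -0.   6.1]
-0.335 [ 1.6 -0.   6.2]
(362, 190, 107, 115)
0.05 [[367.1, 304.5], [468.3, 300.5]]
0.15 [[367.9, 303.4], [471.2, 299.3]]
0.3 [[368.9, 299.6], [475.5, 295.4]]
```

Call:
step_arm:
  plan:
    - [0.0044,0,0.0047,0]
    - [0.0039,0,0.0051,0]
    - [0.0037,0,0.0052,0]
    - [0.0035,0,0.0054,0]
    - [0.001,0,0.0017,0]
    - [0,0,0,0]
    - [0,0,0,0]

```text
clock: 21.4
position: [0.5672, -0.0525, 0.0503]
eef_rot: [-0.024, 0.967, 0.01, 0.254]
force: [-1.9, 0.1, 2.3]
finger_gap: 0.003
finger_force: 1.2
```

Call:
step_arm:
  plan:
    - [0.001,0,0.0017,0]
    - [0.001,0,0.0017,0]
    - [0,0,0,0]
    - [0,0,0,0]

```text
clock: 21.73
position: [0.5674, -0.0525, 0.0471]
eef_rot: [-0.024, 0.967, 0.009, 0.255]
force: [-5.0, -0.4, 7.6]
finger_gap: 0.007
finger_force: 3.7
```

Call:
step_arm:
  plan:
    - [0.001,0,0.0017,0]
    - [0.0005,0,0.0008,0]
    - [0,0,0,0]
    - [0,0,0,0]

```text
clock: 22.07
position: [0.5676, -0.0525, 0.0451]
eef_rot: [-0.024, 0.967, 0.009, 0.255]
force: [-10.4, 1.0, 15.2]
finger_gap: 0.005
finger_force: 8.0
```

Call:
step_arm:
  plan:
    - [-0.001,0,-0.0017,0]
    - [-0.002,0,-0.0035,0]
    - [-0.005,0,-0.0087,0]
    - [-0.01,0,-0.017,0]
    - [0,0,-0.03,0]
    - [0,0,-0.04,0]
    - [0,0.03,-0.03,0]
    - [0,0.04,0,0]
    - [0,0.04,0,0]
    - [0,0.04,0,0]
    - [0,0.04,0,0]
    - [0,0,0,0]

```text
clock: 23.07
position: [0.5077, 0.141, 0.1681]
eef_rot: [-0.029, 0.966, 0.012, 0.255]
force: [0.2, -0.6, -0.7]
finger_gap: 0.003
finger_force: 0.0
```

```bash
python3 - <<'E'
from h import *
c=camera("top");cs=camera("side");print(readout.get_state()["position"])
b=big(mask(c,(100,120,60),(125,255,255),(340,170,490,320)));r=cv2.minAreaRect(b);print(r,"initial ((413.1,247.1),(111.7,99.6),87.7)")
k=big(mask(c,(0,0,0),(180,255,60),(395,282,440,305)));print(cv2.minAreaRect(k),"initial (415.5,293)")
i0=cv2.imread("pics/top0.png")[:,:,::-1].astype(int);s0=cv2.imread("pics/side0.png")[:,:,::-1].astype(int)
for nm,im,i in(("top",c["frame"],i0),("side",cs["frame"],s0)):
  d=(np.abs(im.astype(int)-i).sum(2)>60).astype(np.uint8);d=cv2.morphologyEx(d,cv2.MORPH_OPEN,np.ones((3,3)))
  n,_,st,_=cv2.connectedComponentsWithStats(d);print(nm,[x.tolist() for x in st[1:] if x[4]>25])
E
```

```text
[0.5085 0.1356 0.1674]
((413.1374206542969, 247.1168212890625), (111.74369049072266, 99.57015228271484), 87.66268920898438) initial ((413.1,247.1),(111.7,99.6),87.7)
((415.5, 293.0), (25.0, 8.0), 0.0) initial (415.5,293)
top [[264, 254, 26, 73, 860], [204, 327, 159, 153, 11183], [343, 354, 17, 18, 171], [304, 367, 37, 6, 179], [241, 464, 12, 16, 128]]
side [[0, 0, 19, 7, 122], [46, 0, 7, 6, 28], [81, 0, 138, 176, 7109], [0, 8, 9, 15, 64], [0, 24, 44, 27, 610], [0, 47, 16, 20, 186], [19, 52, 13, 16, 158], [24, 69, 19, 34, 375], [0, 74, 17, 43, 442], [223, 233, 64, 27, 609]]
```

The lid is back at its starting pixels. The only other differences are the removed holder and the arm. Handing in.

```bash
python3 -c "
from station import order
print(order.sign_off())"
```

```text
the job is handed in; nothing more can be done
None
```

The holder lies in the empty cradle and the lid is latched shut again (checked in the camera images). The stored holder, gold sleeve and black sleeves were left alone. I handed the job in at about 23 s, but I viewed 11 pictures, one over your limit of 10.

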